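# Put the spare shaker in the caddy's empty pocket

## Robot

A 7-joint arm with a two-finger parallel gripper is mounted at the origin on a cart in front of the work surface, level with it; the furniture and walls round the work are solid. World frame = base frame: x ahead of the robot, y to its left, z up, the work surface at z = 0. Lengths are in m, angles in rad, forces in N, time in s.
With the tool pointing down it reaches from about 0.4 to 0.85 m from the base axis. Payload 6.9 kg.
Tool frame: the origin (TCP) lies midway between the tips of the shut fingers; the grasp point (between the pads) lies behind it (ctrl.pinch_z is the z of the grasp point in the tool frame, in m); z points along the fingers, y is the line along which they close (so a half turn about z gives the same grasp; the last joint's range is limited). The gripper opens to 85 mm and grips with 20 to 120 N. Pads are 22 mm wide; open, the fingers measure 114 mm over their backs; the gripper's body (76 mm by 85 mm) begins 54 mm behind the grasp point. The pads swing forward as they close: fully open they stand 13 mm farther back than shut.
Start: joints at [1.421, 0.507, -0.238, 1.5, 0.126, 1.149, -0.155], TCP at [0.158, -0.605, 0.231] pointing down, gripper open.
Joint ranges: [-3.08, 3.08], [-0.24, 2.05], [-1.43, 1.35], [0, 2.5], [-1.52, 4.66], [0.17, 1.96], [-2.89, 2.89]. Speed limits (rad/s): [2.39, 2.39, 3.14, 3.14, 3.14, 3.14, 3.14].

## Interface

Orientations are given as a unit quaternion [w, x, y, z].
In Python, from station import ctrl, get_state, vision, ticket, models gives the robot as it stands. Calls block until the motion is done:
- ctrl.movep(position, orientation): joint-space move of the TCP to a pose.
- ctrl.movel(position, frame=None, max_speed=0.15): straight line of the TCP; frame=None keeps the orientation; max_speed is the mean speed in m/s.
- ctrl.set_joints(angles): joint-space move.
- ctrl.ungrasp() and ctrl.close_gripper(force=None): open the fingers fully, or close them until they stop; force is the grip in N (None keeps the last).
- ctrl.pause(seconds).
- ctrl.ik(position, orientation): joint angles nearest the present ones, or None.
- get_state(): the state.
- vision.grab_frame(name): name is "scene" or "top" or "wrist"; returns (picture, depth): 384x512x3 uint8, blue, green, red; 384x512 float32, m along the optical axis (not along the pixel's ray), 0 where there is no reading.
- vision.camera_info(name): a dict with "mtx" (3x3 intrinsics, pixels), "R" (3x3) and "t" (3): a world point X has camera coordinates R X + t; the wrist camera has in their place "hand_eye" (4x4, takes a point from camera to tool coordinates, whose origin is the TCP and whose axes are the flange's). Camera axes: x right, y down, z forward; pixel columns grow to the right and rows downward; lengths in m; the calibration is good to about 2 mm. A picture is of the moment at which its call begins: read the wrist's pose just before it. camera_info takes no time and is no camera call.
A pose or a line that the arm cannot do raises ctrl.Unreachable and nothing moves.
- ticket.close_job(): hands the job in, once; it reports no verdict.
Trained networks look in the newest picture that a camera, given by its name, has taken for a name from the list of things; names that differ only in an ending like _2 or _b are one class to them, and where a whole thing is asked for, a point or a joint stands for the part that bears it (a point fixed in the world has none). Each returns a list of dicts, best first, with "p" (0 to 1); they miss things now and then, are a little off and sometimes report something else, mostly with a low value. They report only what shows in the picture. A call takes as long as a camera call. They do not tell look-alikes from the thing itself.
- models.recognise(camera, target): "point" ([column, row] in pixels, amid what is visible of it).
- models.masks_of(camera, target): "mask" (384x512 bool, what is visible of it) and "point" ([column, row] in pixels, amid what is visible of it).
The state is a dict: "time": time; "qpos": joint angles; "qd": joint speeds; "tau": joint torques, N m; "tcp_pos": TCP position; "eef_rot": TCP orientation; "contact_force": force on the tool from outside, world axes, zero at the start; "wrist_torque": the same for the moment, N m; "width": finger opening in m.
Only numpy, scipy, OpenCV 4.12 (cv2) and the standard library are available. Lean on these libraries where they do the work, as an engineer would, in place of code of your own. Each camera call takes 0.05 s, during which the arm holds its last target. There are 200 camera calls.

## Task

The wooden caddy has three pockets: two hold a salt shaker and one is empty. Pick up the third salt shaker, which stands loose on the worktop, and set it upright on the floor of the empty pocket; leave the two shakers that are already in the caddy where they are.

Things in the scene. Friction and masses are not known exactly. Their poses are not given: they have to be found in the camera images.
- caddy: Fixed brown wooden caddy, 80 (x) x 263 (y) x 40 mm, walls 6 mm, brass loops 13 mm out at its ends. Three open pockets, 68 (x) x 80 (y) mm, centred at its x = 0, y = -86, 0, +86 mm; cork floor 8 mm above the worktop; which one is empty varies. Origin: centre of its underside; z up. Wall cupboards hang 0.45 m up, close behind: keep the hand low or lean it back; the space in front is clear.
- spare_center (a point): The loose salt shaker to be put away, standing upright on the worktop, to the left of the caddy: clear glass body with grey salt, 44 mm in diameter, and a round grey metal cap on top, 34 mm in diameter over the upper 16 mm or more; 90 mm tall, about 100 g. The point is on its axis at half height, 45 mm above its underside; z along the axis, up.
- shaker_a_center (a point): A salt shaker of the same kind (44 mm in diameter, 90 mm tall) that already stands in one pocket of the caddy. The point is on its axis, 45 mm above its underside; z up.
- shaker_b_center (a point): Another salt shaker of the same kind (44 mm in diameter, 90 mm tall) that already stands in another pocket of the caddy. The point is on its axis, 45 mm above its underside; z up.
There are look-alikes about, which are no part of the job. What is shaped like the part that bears spare_center but red is not meant. What is shaped like the part that bears shaker_a_center but green or red is not meant.

How it is judged:
By the outcome, as a careful person would: the job done as asked, in the order asked, and still so for the second after the job is handed in, with the robot touching nothing.
It also fails if it takes over 35 s, if anything falls off the work surface, if the arm or the gripper's body presses on something with over 40 N, if the wrist force passes 120 N, or if a joint passes its speed limit or range.

## Working session

There is one attempt and no reset: what is moved stays moved. The work goes in short steps, each a Python script; the robot and the scene stay as the last script left them, time stands still between calls to the robot, and variables do not carry over. Pictures are saved under pics/ and viewed, on a budget of 10 in all, crops included, one or two more only if the job needs it, and the job is handed in when it is done.

```bash
mkdir -p pics; cat > h.py <<'E'
import numpy as np, cv2
from station import ctrl,get_state,vision,ticket,models
def cam(n):
    c=vision.camera_info(n); K=np.array(c["mtx"])
    if "R" in c: return K,np.array(c["R"]),np.array(c["t"])
    s=get_state(); w,x,y,z=s["eef_rot"]
    from scipy.spatial.transform import Rotation as Ro
    T=np.eye(4); T[:3,:3]=Ro.from_quat([x,y,z,w]).as_matrix(); T[:3,3]=s["tcp_pos"]
    T=np.linalg.inv(T@np.array(c["hand_eye"])); return K,T[:3,:3],T[:3,3]
def cloud(c,d):
    K,R,t=c; v,u=np.mgrid[:384,:512]
    P=np.stack([(u-K[0,2])/K[0,0]*d,(v-K[1,2])/K[1,1]*d,d],-1)
    W=(P-t)@R; W[d<=0]=np.nan; return W
E
python3 - <<'E'
from h import *
ims=[]
s=get_state(); print(s["time"],s["tcp_pos"],s["eef_rot"],ctrl.pinch_z)
for n in ["scene","top"]:
    c=cam(n); im,d=vision.grab_frame(n); W=cloud(c,d); print(n,"cam at",(-c[1].T@c[2]).round(3)); ims.append(im.copy())
    np.savez(n+".npz",im=im,d=d,W=W)
    for tg in ["spare_center","caddy"]:
        for m in models.masks_of(n,tg):
            P=W[m["mask"]]; P=P[~np.isnan(P[:,0])]
            print(n,tg,round(m["p"],2),np.round(m["point"]),len(P), np.percentile(P,[2,50,98],axis=0).round(3).tolist() if len(P) else "", im[m["mask"]].mean(0).round())
    cv2.imwrite(f"pics/{n}0.png",cv2.resize(im,(800,600)))
E
```

```text
0.0 [ 0.15733537 -0.60432807  0.23041374] [-9.24493629e-04  9.91894368e-01  1.27061775e-01 -1.18025656e-04] -0.0187
scene cam at [0.092 0.585 0.652]
scene spare_center 0.85 [227. 246.] 601 [[0.453, 0.116, 0.005], [0.463, 0.137, 0.051], [0.483, 0.146, 0.088]] [ 19.  22. 137.]
scene spare_center 0.76 [204. 273.] 712 [[0.444, 0.198, 0.003], [0.454, 0.219, 0.053], [0.476, 0.229, 0.088]] [104. 115. 123.]
scene spare_center 0.64 [160. 288.] 781 [[0.489, 0.279, 0.005], [0.497, 0.3, 0.054], [0.519, 0.312, 0.088]] [ 20.  24. 142.]
scene caddy 0.95 [271. 202.] 2068 [[0.446, -0.25, 0.003], [0.48, -0.073, 0.023], [0.53, 0.01, 0.04]] [36. 63. 95.]
top cam at [ 0.438 -0.008  0.934]
top spare_center 0.87 [146. 185.] 341 [[0.488, 0.271, 0.012], [0.504, 0.282, 0.077], [0.524, 0.304, 0.092]] [ 23.  25. 114.]
top spare_center 0.7 [211. 204.] 279 [[0.453, 0.105, 0.012], [0.47, 0.12, 0.082], [0.49, 0.142, 0.092]] [ 25.  27. 119.]
top spare_center 0.61 [175. 206.] 348 [[0.443, 0.189, 0.001], [0.463, 0.201, 0.073], [0.486, 0.225, 0.092]] [ 93. 100. 108.]
top caddy 0.7 [306. 200.] 3284 [[0.448, -0.261, 0.004], [0.49, -0.108, 0.011], [0.528, 0.007, 0.043]] [36. 57. 84.]
```

```bash
python3 - <<'E'
from h import *
T=np.load("top.npz");im=T["im"];W=T["W"]
cv2.imwrite("pics/topcrop.png",cv2.resize(im[140:260,110:400],(783,324),interpolation=cv2.INTER_CUBIC))
S=np.load("scene.npz")["im"]
cv2.imwrite("pics/scenecrop.png",cv2.resize(S[120:330,120:400],(800,600),interpolation=cv2.INTER_CUBIC))
for n in ["top","scene"]:
  Z=np.load(n+".npz");W=Z["W"];x,y,z=W[...,0],W[...,1],W[...,2]
  with np.errstate(invalid="ignore"):
    # caps: tops at z>.083
    k=((z>.083)&(z<.1)&(x>.35)&(x<.6)&(abs(y)<.45)).astype(np.uint8)
    N,L,st,_=cv2.connectedComponentsWithStats(k)
    for i in range(1,N):
      if st[i,4]>15:
        P=W[L==i];(c,r)=cv2.minEnclosingCircle(P[:,:2].astype(np.float32)); print(n,"cap",st[i,4],np.round(c,4),round(r,4),P[:,2].max().round(4),np.median(P[:,2]).round(4))
    r=(z>.034)&(z<.046)&(x>.42)&(x<.56)&(y<.05)&(y>-.3)
    P=W[r];print(n,"rim",len(P),np.percentile(P,[1,50,99],axis=0).round(4).tolist(),cv2.minAreaRect(P[:,:2].astype(np.float32)))
E
```

```text
top cap 129 [0.5568 0.055 ] 0.0149 0.0929 0.0881
top cap 137 [ 0.5419 -0.3166] 0.0158 0.0932 0.088
top cap 133 [0.5058 0.2911] 0.0156 0.0944 0.0886
top cap 178 [ 0.4865 -0.1275] 0.0171 0.0998 0.0949
top cap 182 [ 0.4821 -0.202 ] 0.0171 0.0999 0.0946
top cap 135 [0.4705 0.1267] 0.0158 0.0936 0.0882
top cap 140 [0.4615 0.2097] 0.0155 0.0936 0.0885
top rim 954 [[0.4444, -0.2975, 0.0345], [0.49, -0.1348, 0.0405], [0.5509, 0.0339, 0.0451]] ((0.5010131597518921, -0.12454795837402344), (0.3495250642299652, 0.11270928382873535), 89.46920013427734)
scene cap 36 [ 0.5429 -0.317 ] 0.0141 0.0889 0.0866
scene cap 101 [ 0.482  -0.1992] 0.0172 0.0979 0.0914
scene cap 110 [ 0.485 -0.125] 0.0174 0.097 0.0915
scene cap 75 [0.5569 0.0552] 0.0138 0.0913 0.0861
scene cap 99 [0.4708 0.1278] 0.0142 0.0895 0.0867
scene cap 123 [0.4627 0.2104] 0.0137 0.0898 0.0868
scene cap 142 [0.5068 0.2911] 0.0144 0.09 0.0864
scene rim 698 [[0.4459, -0.2982, 0.0341], [0.4763, -0.1096, 0.0385], [0.5485, 0.0401, 0.0452]] ((0.4961628317832947, -0.12677663564682007), (0.10999801754951477, 0.34838929772377014), 1.4364269971847534)
```

View pics/topcrop.png

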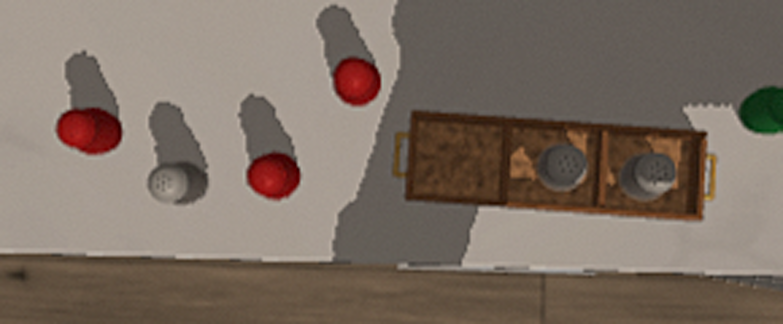

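View pics/scenecrop.png

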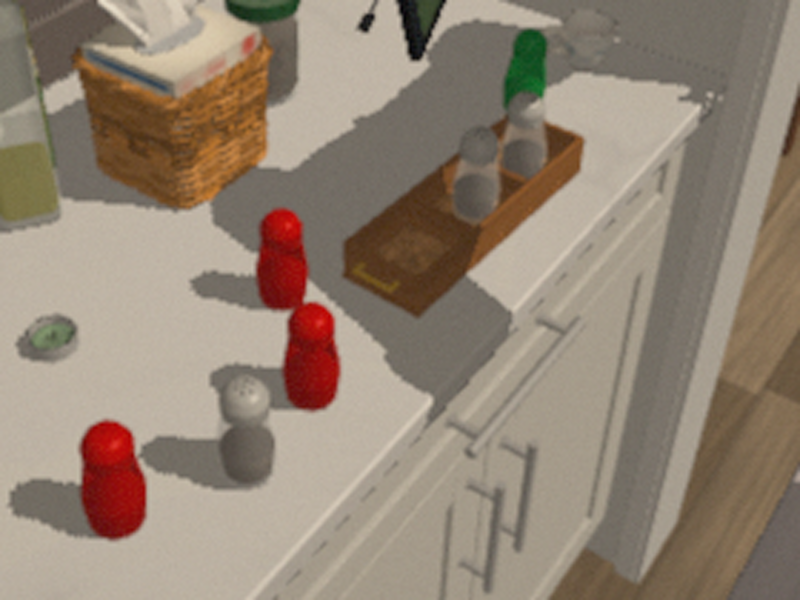

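View pics/scene0.png

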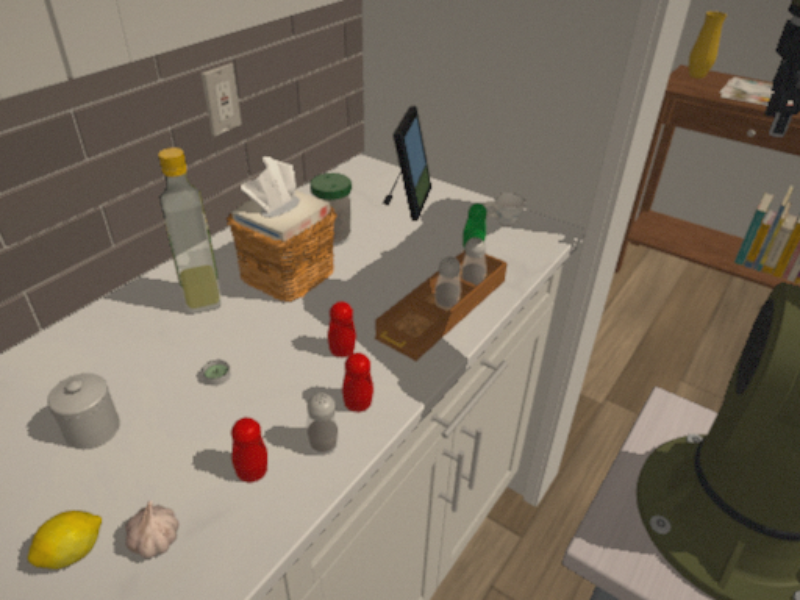

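Shaker candidates in the top picture:
- Grey/clear at (175,206). This is the loose one left of the caddy, and it fits `spare_center`.
- Red at (146,185), (211,204) and (242,170). These are decoys.
- Green at about (395,180). This is a decoy.
- Two greys in the middle and right caddy pockets, at about (318,201) and (350,204). These stay put.

The crop confirms all of these. The empty pocket is the left one (+y), at about (280,198).

Next I'll fit the caddy pose and check clearances and reachability.

```bash
python3 - <<'E'
from h import *
from scipy.optimize import least_squares
for n in ["top","scene"]:
  vision.grab_frame(n); m=[q for q in models.masks_of(n,"caddy")][0]["mask"]
  Z=np.load(n+".npz");W=Z["W"];hsv=cv2.cvtColor(Z["im"],cv2.COLOR_BGR2HSV)
  mm=cv2.dilate(m.astype(np.uint8),np.ones((5,5)))>0
  with np.errstate(invalid="ignore"):
    r=mm&(W[...,2]>.036)&(W[...,2]<.047)&(W[...,1]<.03)&(W[...,1]>-.29)
    P=W[r]
    # fit rim+dividers: distance to nearest wall centreline
    def f(p):
      c,s=np.cos(p[2]),np.sin(p[2]); d=P[:,:2]-p[:2]; X=d[:,0]*c+d[:,1]*s; Y=-d[:,0]*s+d[:,1]*c
      dx=np.abs(np.abs(X)-.037); dy=np.min([np.abs(Y-k) for k in(-.1285,-.043,.043,.1285)],0)
      dy=np.hypot(dy,np.maximum(np.abs(X)-.037,0)); dx=np.hypot(dx,np.maximum(np.abs(Y)-.1285,0))
      return np.minimum(dx,dy)
    best=min((least_squares(f,[.49,y,-.05],loss="soft_l1",f_scale=.003) for y in(-.14,-.125,-.11)),key=lambda q:q.cost)
    p=best.x;c,s=np.cos(p[2]),np.sin(p[2])
    print(n,len(P),p.round(4),"res",np.median(f(p)).round(4),"rim z",np.median(P[:,2]).round(4),"pocket",(p[0]-.086*s).round(4),(p[1]+.086*c).round(4))
    q=p[:2]+.086*np.array([-s,c]); k=(np.hypot(W[...,0]-q[0],W[...,1]-q[1])<.02); print(" floor z",np.nanmedian(W[k][:,2]).round(4))
    up=(W[...,2]>.38)&(W[...,1]>-.35)&(W[...,1]<.5)
    if up.any(): print(" high pts",np.nanpercentile(W[up],[1,50,99],axis=0).round(2).tolist())
    wl=(W[...,1]<-.3)&(W[...,2]>.15)&(W[...,0]>.2)&(W[...,0]<1)
    if wl.any(): print(" right wall",np.nanpercentile(W[wl],[1,50,99],axis=0).round(2).tolist())
    # spare silhouette sides: masks in both views for cap axis
def dn(a): return [0,np.cos(a/2),np.sin(a/2),0]   # tool x at heading a
for a in (1.37,-1.77):
  for pos in ([.462,.21,.054],[.462,.21,.16],[.40,.127,.16],[.48,-.04,.16],[.1,-.42,.25],[.3,-.3,.25],[.4,0,.25]):
    q=ctrl.ik(pos,dn(a)); print(a,pos,None if q is None else np.round(q,2))
E
```

```text
top 847 [ 0.4881 -0.1245 -0.0428] res 0.0016 rim z 0.0407 pocket 0.4918 -0.0386
 floor z 0.0096
 high pts [[0.58, -0.29, 0.47], [0.62, -0.0, 0.51], [0.71, 0.3, 0.67]]
 right wall [[0.36, -0.51, 0.15], [0.72, -0.33, 0.18], [0.75, -0.3, 0.49]]
scene 437 [ 0.4892 -0.1235 -0.0398] res 0.0016 rim z 0.0387 pocket 0.4927 -0.0376
 floor z 0.0077
 high pts [[0.62, 0.0, 0.47], [0.62, 0.27, 0.49], [0.63, 0.36, 0.53]]
 right wall [[0.35, -0.63, 0.15], [0.62, -0.52, 0.27], [0.97, -0.31, 0.41]]
1.37 [0.462, 0.21, 0.054] [ 0.01  0.65 -0.75  2.02  0.67  0.73 -1.36]
1.37 [0.462, 0.21, 0.16] [ 0.2   0.57 -1.05  1.9   0.59  1.01 -1.31]
1.37 [0.4, 0.127, 0.16] [ 0.5   0.52 -1.27  2.11  0.62  0.97 -1.31]
1.37 [0.48, -0.04, 0.16] [ 0.56  0.44 -0.76  1.97  0.39  0.88 -0.6 ]
1.37 [0.1, -0.42, 0.25] [ 1.73  0.21 -0.55  1.94  0.13  1.03  0.92]
1.37 [0.3, -0.3, 0.25] [ 1.25  0.21 -0.63  1.95  0.14  1.03  0.35]
1.37 [0.4, 0, 0.25] [ 0.8   0.23 -1.05  2.    0.23  1.04 -0.56]
-1.77 [0.462, 0.21, 0.054] [ 0.24  0.86 -1.23  2.02  0.98  1.03  1.46]
-1.77 [0.462, 0.21, 0.16] [ 0.28  0.65 -1.23  1.9   0.7   1.1   1.71]
-1.77 [0.4, 0.127, 0.16] [ 0.48  0.5  -1.22  2.11  0.59  0.94  1.87]
-1.77 [0.48, -0.04, 0.16] [ 0.81  0.61 -1.22  1.96  0.67  1.05  2.22]
-1.77 [0.1, -0.42, 0.25] [ 1.09  0.19  0.23  1.95 -0.05  1.01 -2.  ]
-1.77 [0.3, -0.3, 0.25] [ 0.65  0.18  0.1   1.96 -0.02  1.01 -2.59]
-1.77 [0.4, 0, 0.25] [ 0.91  0.28 -1.22  2.    0.3   1.06  2.49]
```

```bash
python3 - <<'E'
from h import *
for n in ["top","scene"]:
  W=np.load(n+".npz")["W"]; x,y,z=W[...,0],W[...,1],W[...,2]
  with np.errstate(invalid="ignore"):
    for zl in (.05,.15,.25,.35):
      k=(z>zl)&(z<zl+.1)&(y<-.25)&(y>-.7)&(x>.25)&(x<.6)
      if k.sum()>5: print(n,zl,k.sum(),"x",np.nanpercentile(x[k],[1,10,50]).round(3),"y",np.nanpercentile(y[k],[50,90,99]).round(3))
def dn(a): return [0,np.cos(a/2),np.sin(a/2),0]
for pos in ([.08,-.35,.25],[.24,-.24,.25],[.24,-.24,.3],[.26,-.26,.3],[.35,0,.3],[.35,.1,.25]):
  for a in (1.37,.8):
    q=ctrl.ik(pos,dn(a)); print(a,pos,None if q is None else np.round(q,2))
E
```

```text
top 0.05 3169 x [0.354 0.376 0.487] y [-0.523 -0.462 -0.301]
top 0.15 25 x [0.353 0.357 0.373] y [-0.51  -0.509 -0.509]
scene 0.05 2855 x [0.353 0.354 0.462] y [-0.523 -0.509 -0.3  ]
scene 0.15 3125 x [0.353 0.354 0.452] y [-0.523 -0.511 -0.507]
scene 0.25 3664 x [0.353 0.354 0.452] y [-0.523 -0.511 -0.508]
scene 0.35 2533 x [0.353 0.354 0.432] y [-0.523 -0.51  -0.507]
1.37 [0.08, -0.35, 0.25] [ 1.77  0.08 -0.53  2.08  0.05  0.99  1.01]
0.8 [0.08, -0.35, 0.25] [ 1.65  0.08 -0.4   2.08  0.04  0.99  0.46]
1.37 [0.24, -0.24, 0.25] [ 1.33  0.05 -0.65  2.12  0.04  0.98  0.46]
0.8 [0.24, -0.24, 0.25] [ 1.22  0.05 -0.53  2.12  0.03  0.98 -0.1 ]
1.37 [0.24, -0.24, 0.3] [ 1.37 -0.01 -0.64  2.02 -0.01  1.13  0.52]
0.8 [0.24, -0.24, 0.3] [ 1.25 -0.01 -0.53  2.02 -0.    1.13 -0.05]
1.37 [0.26, -0.26, 0.3] [ 1.33  0.05 -0.65  1.97  0.03  1.13  0.47]
0.8 [0.26, -0.26, 0.3] [ 1.22  0.05 -0.53  1.97  0.03  1.13 -0.09]
1.37 [0.35, 0, 0.3] [ 1.02  0.03 -1.11  2.    0.03  1.13 -0.31]
0.8 [0.35, 0, 0.3] [ 0.92  0.02 -1.01  2.    0.02  1.13 -0.87]
1.37 [0.35, 0.1, 0.25] [ 0.8   0.24 -1.39  2.07  0.28  1.05 -0.92]
0.8 [0.35, 0.1, 0.25] [ 0.77  0.21 -1.32  2.07  0.24  1.03 -1.44]
```

```bash
cat >> h.py <<'E'
def dn(a): return [0,np.cos(a/2),np.sin(a/2),0]
A=1.37
def st(t=""):
    s=get_state(); print(t,round(s["time"],2),np.round(s["tcp_pos"],4),"w",round(s["width"],4),"F",np.round(s["contact_force"],1),"q",np.round(s["qpos"],2))
E
python3 - <<'E'
from h import *
for p in ([.08,-.38,.25],[.26,-.26,.28],[.40,.0,.26],[.43,.20,.25]):
    ctrl.movep(p,dn(A)); st()
ctrl.pause(.2)
c=cam("wrist"); im,d=vision.grab_frame("wrist"); W=cloud(c,d); np.savez("wrist.npz",im=im,d=d,W=W)
for m in models.masks_of("wrist","spare_center"):
    P=W[m["mask"]];P=P[~np.isnan(P[:,0])];P=P[P[:,2]>.075]
    print(m["p"],m["point"],im[m["mask"]].mean(0).round(),len(P))
    if len(P)>20: print(cv2.minEnclosingCircle(P[:,:2].astype(np.float32)),P[:,2].max(),np.percentile(P[:,2],[50,95]))
cv2.imwrite("pics/wrist1.png",im)
E
```

```text
1.57 [ 0.0802 -0.381   0.2504] w 0.0854 F [-0.6 -0.8 -0.2] q [ 1.77  0.13 -0.54  2.03  0.08  1.    0.99]
 2.44 [ 0.2595 -0.261   0.2797] w 0.0855 F [-0.5 -0.7 -0.5] q [ 1.43  0.08 -0.77  2.01  0.06  1.08  0.44]
 3.58 [ 0.3999 -0.0018  0.2597] w 0.0859 F [ 0.1 -0.3  0.1] q [ 0.94  0.28 -1.26  1.98  0.3   1.09 -0.65]
 4.4 [0.4304 0.1983 0.2497] w 0.0853 F [ 0.  -0.1 -0. ] q [ 0.31  0.42 -1.13  1.84  0.41  1.15 -1.17]
0.77 [308.6, 64.5] [ 29.  31. 142.] 1080
((0.5051192045211792, 0.28957033157348633), 0.017096444964408875) 0.09051984017670851 [0.0856506  0.08874318]
0.71 [300.9, 210.4] [20. 21. 93.] 663
((0.46939435601234436, 0.12489981949329376), 0.01716839149594307) 0.09033477549665053 [0.08524235 0.08859949]
0.64 [286.0, 145.0] [109. 117. 123.] 786
((0.46036645770072937, 0.2085868865251541), 0.01716347225010395) 0.08988882940947493 [0.08588954 0.08862223]
```

View pics/wrist1.png

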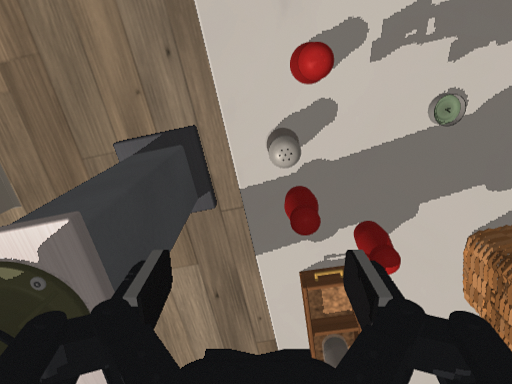

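The wrist view agrees: the grey cap is at pixel (285,150), giving (0.461, 0.209), with its top at 0.090. Red shakers are at (312,62) and (302,210). The fingers straddle along x, so they clear both. Grasping now.

```bash
python3 - <<'E'
from h import *
x,y=.461,.209
ctrl.movep([x,y,.16],dn(A)); st("above")
ctrl.movel([x,y,.053],max_speed=.1); st("down")
ctrl.close_gripper(40); ctrl.pause(.2); st("closed")
ctrl.movel([x,y,.085],max_speed=.08); st("lift")
im,d=vision.grab_frame("scene"); cv2.imwrite("pics/lift.png",cv2.resize(im[120:330,120:400],(800,600)))
E
```

```text
above 5.17 [0.4604 0.2093 0.1603] w 0.0854 F [-0.6  0.4  1.3] q [ 0.19  0.56 -1.02  1.91  0.57  1.   -1.29]
down 6.38 [0.4613 0.2093 0.0535] w 0.0854 F [-0.1  0.1  0.2] q [ 0.08  0.69 -0.88  2.02  0.76  0.79 -1.45]
closed 7.12 [0.4613 0.2092 0.0533] w 0.0331 F [-0.9 -0.6  5.6] q [ 0.08  0.69 -0.88  2.02  0.76  0.79 -1.46]
lift 7.67 [0.4612 0.2088 0.0853] w 0.0332 F [-0.7  0.3 -2. ] q [ 0.12  0.65 -0.93  1.99  0.7   0.85 -1.4 ]
```

View pics/lift.png

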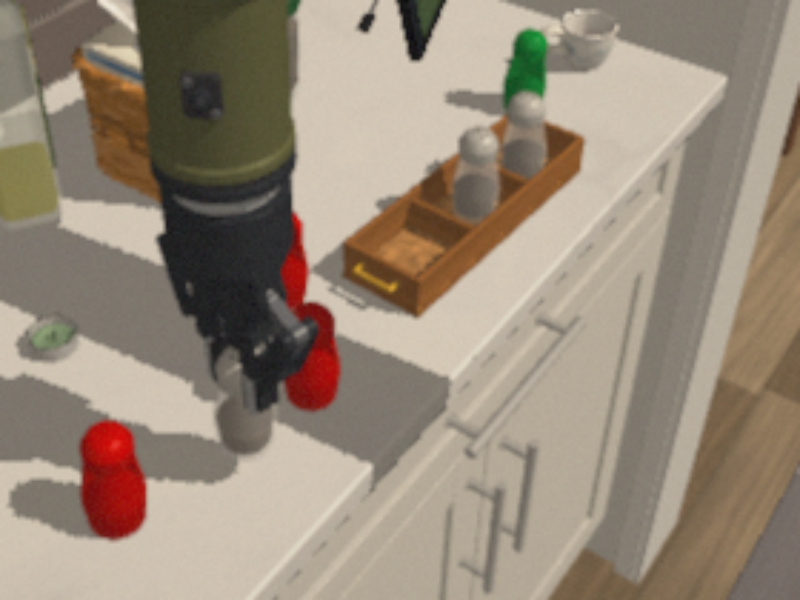

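```bash
python3 - <<'E'
from h import *
ctrl.movel([.461,.209,.16],max_speed=.15)
ctrl.movel([.405,.127,.16],max_speed=.15)
ctrl.movel([.44,.02,.16],max_speed=.15)
ctrl.movel([.491,-.0385,.16],max_speed=.12); st("hover")
ctrl.movel([.491,-.0385,.105],max_speed=.1); ctrl.pause(.2); st("at rim")
im,d=vision.grab_frame("scene"); cv2.imwrite("pics/hover.png",cv2.resize(im[100:280,200:440],(800,600)))
E
```

```text
hover 10.88 [ 0.4905 -0.0378  0.1599] w 0.033 F [-0.9  0.6 -0.4] q [ 0.73  0.56 -1.08  1.94  0.59  1.   -0.82]
at rim 11.78 [ 0.4914 -0.0385  0.1056] w 0.0337 F [-0.1 -0.7 -1.5] q [ 0.67  0.62 -1.    2.01  0.68  0.89 -0.9 ]
```

View pics/hover.png

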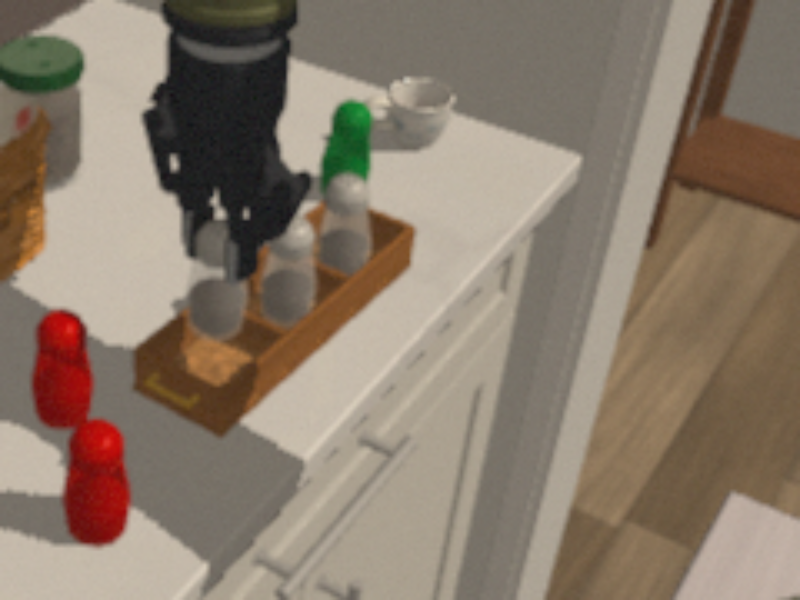

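The spare hangs upright over the left pocket at (218,290), aligned with the pocket. I'll lower it until it touches, release and retreat.

```bash
python3 - <<'E'
from h import *
x,y=.491,-.0385
ctrl.movel([x,y,.068],max_speed=.08); ctrl.pause(.1); st("low")
f0=get_state()["contact_force"][2]
for z in np.arange(.066,.0575,-.0015):
    ctrl.movel([x,y,z],max_speed=.03); ctrl.pause(.05)
    f=get_state()["contact_force"][2]; print(round(z,4),round(f,1))
    if f-f0>4: break
ctrl.pause(.1); st("touch"); ctrl.ungrasp(); ctrl.pause(.2); st("open")
ctrl.movel([x,y,.15],max_speed=.1)
ctrl.movel([.41,.08,.2],max_speed=.15); ctrl.pause(.3); st("away")
for n in ["scene","top"]:
    c=cam(n); im,d=vision.grab_frame(n); W=cloud(c,d); x_,y_,z=np.moveaxis(W,-1,0)
    with np.errstate(invalid="ignore"): k=((z>.083)&(z<.105)&(x_>.4)&(x_<.6)&(abs(y_)<.45)).astype(np.uint8)
    N,L,s,_=cv2.connectedComponentsWithStats(k)
    for i in range(1,N):
      if s[i,4]>15: P=W[L==i]; print(n,s[i,4],np.round(cv2.minEnclosingCircle(P[:,:2].astype(np.float32))[0],4),P[:,2].max().round(4))
    cv2.imwrite(f"pics/end_{n}.png",cv2.resize(im[100:280,200:440],(800,600)))
E
```

```text
low 12.54 [ 0.4912 -0.0383  0.0682] w 0.0329 F [-0.2  0.5 -1.3] q [ 0.63  0.67 -0.95  2.04  0.76  0.82 -0.97]
0.066 -1.4
0.0645 -1.5
0.063 -2.4
0.0615 -1.5
0.06 9.1
touch 14.14 [ 0.4918 -0.0384  0.0609] w 0.0335 F [-1.1 -1.2 10. ] q [ 0.62  0.68 -0.93  2.05  0.78  0.81 -0.98]
open 14.9 [ 0.491  -0.0385  0.06  ] w 0.0856 F [ 0.3 -0.9 -0.2] q [ 0.62  0.68 -0.93  2.05  0.78  0.81 -0.98]
away 17.42 [0.4101 0.0797 0.1998] w 0.0855 F [ 0.5 -0.4 -0.4] q [ 0.61  0.39 -1.17  2.05  0.44  0.98 -0.99]
scene 36 [ 0.5422 -0.3156] 0.0904
scene 41 [ 0.476  -0.2008] 0.0964
scene 126 [ 0.4908 -0.036 ] 0.0974
scene 79 [0.5568 0.0564] 0.0897
scene 103 [0.4715 0.1276] 0.089
scene 139 [0.5069 0.2914] 0.0895
top 135 [0.557 0.054] 0.0944
top 130 [ 0.5422 -0.3164] 0.0926
top 130 [0.5056 0.2901] 0.0933
top 177 [ 0.4907 -0.0369] 0.1007
top 181 [ 0.4864 -0.1274] 0.1011
top 186 [ 0.482  -0.2024] 0.1022
top 61 [0.4721 0.1231] 0.0935
```

View pics/end_scene.png

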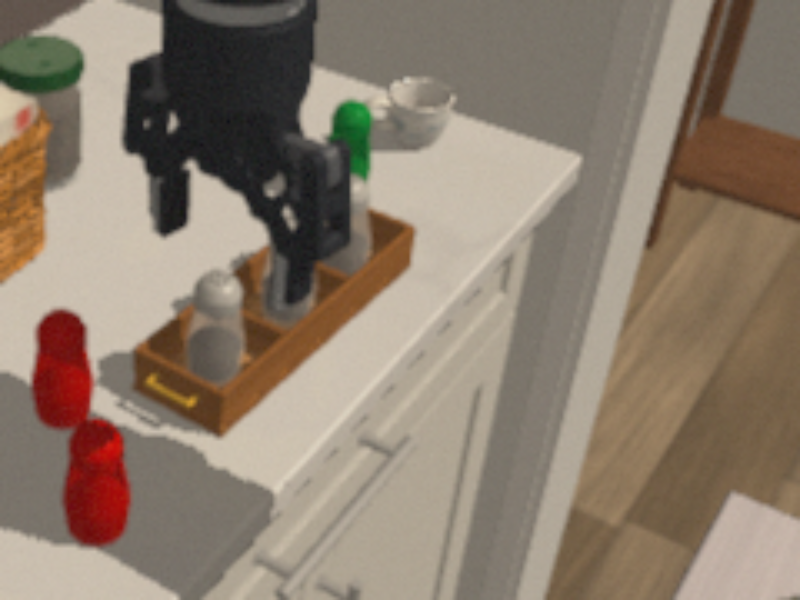

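View pics/end_top.png

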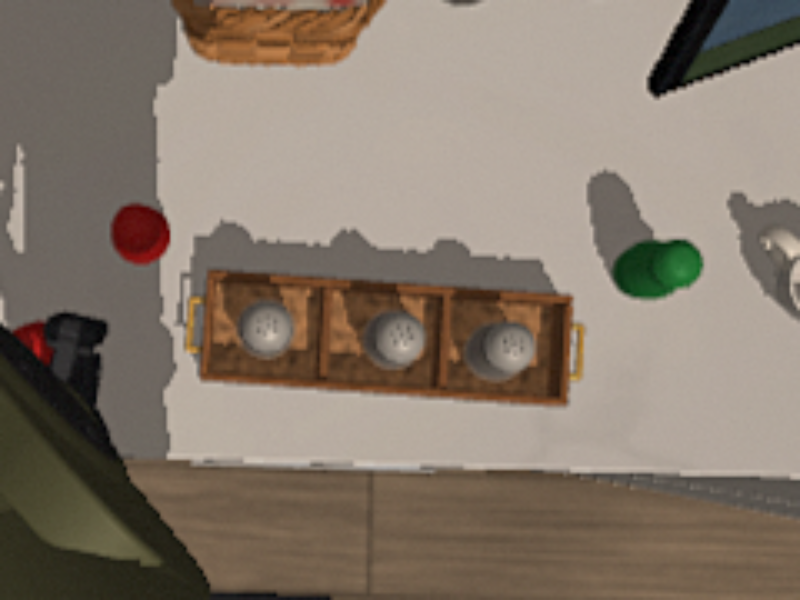

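All three shakers stand upright in the caddy. The spare is at (265,330) in the left pocket with its cap level with the other two, and those haven't moved. The hand is clear, so I'm handing in.

```bash
python3 -c "
from h import *
print(ticket.close_job()); st()"
```

```text
the job is handed in; nothing more can be done
None
the job is handed in; nothing more can be done
```

The loose salt shaker now stands upright in the caddy's empty left (+y) pocket, and the job is handed in. I gripped it by its metal cap, carried it round the red look-alikes, lowered it until it touched the cork floor (about 10 N), released it and moved the hand clear. The clock read about 17.5 s at the last reading before hand-in.

- **Placement:** both cameras put the spare's cap at (0.491, -0.037). That is within about 2 mm of the pocket centre I measured before moving. Its top is at 0.10 m, level with the other two shakers.
- **The two shakers already in the caddy:** in the top view they moved less than 1 mm. In the last scene view the hand hid one completely and part of the other, so the scene reading for those two could not confirm it. The partly hidden one read about 6 mm off there, which I put down to the hand being in the way.
- **Look-alikes:** the green shaker and the red ones in clear view read within about 2 mm of their first positions. In the last top view the arm partly hid one red shaker and its reading was about 4 mm off, but the scene view puts it back in place.

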